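Rack the chocolate thickness bars by thickness

TASK

Put the two washed thickness bars from the draining stand away in the thickness rack: each upright in the slot that fits its own thickness (orange-topped bar in the widest slot, blue-topped bar in the middle one), roughly centred along the slot and pushed fully home on the slot's floor. The slotted block has been clamped up to 15 mm off the middle of its base and springs in the slots grip the bars, so find the mouth by feel, press gently (never above about 60 N on the rack), then let go; leave the spatula, jar and thermometer where they are.

Things in the scene. Friction and masses are not known exactly. Their poses are not given: they have to be found in the camera images.
- bar_thick_center (a point): Thick bar: aluminium plate 100 long (x) x 16 thick (y) x 85 high (z) mm, 0.3 kg, orange band along its upper edge; the lowest 4 mm are 0.5 mm narrower a side. Point: its centre, 42.5 mm above its underside. Starts upright in one outer bay of the stand (which one varies). Home, its lower 32 mm are inside the slot: grip its upper part, fingertips 38 mm or more above its underside.
- bar_mid_center (a point): Middle bar: the same plate but 10 mm thick (100 x 10 x 85 mm), 0.2 kg, blue band along its upper edge; lowest 4 mm also 0.5 mm narrower a side. Point: its centre, 42.5 mm above its underside. Starts upright in the other outer bay of the stand.
- stand: Draining stand, fixed: steel slab 120 (x) x 180 (y) x 10 mm with rows of thin pins 30 mm tall making three bays about 20 mm wide, 60 mm apart along y. The bars stand on the slab's top (10 mm above its underside) in the two outer bays, their length along the stand's x within 0.03 rad. Origin: centre of the underside, on the counter.
- rack: Thickness rack, fixed: steel base 120 (x) x 214 (y) mm with a white slotted block 110 (x) x 176 (y) on it, block top 46 mm above the counter. Slots run along x, open-ended, side by side along y, narrowing to +y. The block is adjustable and was clamped up to 15 mm off the base's middle along y, either way: untracked, same for all slots; it does not shift in use. Origin: centre of the underside, on the counter.
- slot_thick (a point): Nominal middle of the widest slot's mouth (for the orange bar), 55 mm to the rack's -y of its centre, fixed to the base: the real slot is up to 15 mm off along y. Slot 17.6 mm wide, mouth 46 mm above the counter, square-edged, floor 14 mm above the counter: a bar that is home has its centre at 56.5 mm and its top at 99 mm. Axes: the rack's.
- slot_mid (a point): Nominal middle of the middle slot's mouth (for the blue bar), at the rack's centre, fixed to the base: the real slot has the same offset along y as the other. Slot 11.6 mm wide, otherwise the same: mouth 46 mm, floor 14 mm above the counter. Axes: the rack's.
- shoe_spot (a point): Nominal middle of the grey spring shoe in the widest slot's +y wall, 22 mm above the counter (the middle slot has one alike). It stands 3 mm proud of the wall, with a ramp from 40 down to 27 mm above the counter, and yields sideways at 3 to 6 N: a bar does not sink in by its weight but must be pushed down past it with roughly 3 to 12 N until it lands on the floor; the shoe then holds it.
- parked_bar (a point): Nominal centre of the thin yellow-topped bar (6 x 100 x 85 mm) that already stands in the narrowest slot, 55 mm to the rack's +y of its centre. It stays there; its top shows the height of a bar that is home.
- jar: Bystander: brown jar with steel cap, 64 mm across, 100 mm tall; origin at the centre of its underside.
- spatula: Bystander: spatula 260 mm long lying on the counter at the far side.
- thermometer: Bystander: orange and black hand thermometer standing on its handle, about 100 x 36 x 95 mm; origin under its handle.

How it is judged:
By the outcome, as a careful person would: the job done as asked, in the order asked, and still so for the second after the job is handed in, with the robot touching nothing.
It also fails if it takes over 72 s, if anything falls off the work surface, if the arm or the gripper's body presses on something with over 40 N, if the wrist force passes 120 N, or if a joint passes its speed limit or range.

ROBOT

A 6-joint arm with a two-finger parallel gripper is mounted at the origin on the work surface. World frame = base frame: x ahead of the robot, y to its left, z up, the work surface at z = 0. Lengths are in mm, angles in rad, forces in N, time in s.
With the tool pointing down it reaches from about 350 to 975 mm from the base axis. Payload 7.1 kg.
Tool frame: the origin (TCP) lies at the very end of the fingers, on their centre line; the grasp point (between the pads) lies 19 mm behind it; x points along the fingers, y is the direction in which the jaws open and shut, and the axes are right-handed (so a half turn about x gives the same grasp; the last joint's range is limited). The gripper opens to 88 mm and grips with 3 to 60 N. Pads are 20 mm wide; open, the fingers measure 115 mm over their backs; the gripper's body (75 mm by 178 mm) begins 61 mm behind the grasp point.
Start: joints at [-1.313, 0.423, 1.63, -0, 1.089, -0.019], TCP at [170.818, -601.187, 222.675] pointing down, gripper open.
Joint ranges: [-3, 3], [-0.9, 2.11], [0.09, 2.58], [-1.31, 4.45], [0.11, 2.69], [-2.54, 2.54]. Speed limits (rad/s): [2.39, 2.39, 3.01, 3.14, 3.14, 3.14].

INTERFACE

Orientations are given as a rotation vector (axis times angle).
In Python, from workcell import ctrl gives the robot as it stands. The module is installed in compiled form; this text tells all that it offers.
- The arm moves only by the tool carry_out, never from a script. Its argument "commands" is a list of rows, each a list of 6 numbers: the shift along the tool's x, y, z in m, then the turn, a rotation vector about the tool's x, y, z in degrees. In form: [[tx, ty, tz, rx, ry, rz], ...]. A call has 1 to 8 rows; each row shifts and turns the pose as measured when the row begins, along the tool's axes as they then stand; what a row does not reach is not made up. A row lasts 1/8 s, in which the tool goes at most 62.5 mm and 10.7 degrees, less where a joint would pass 70% of its speed; a pose out of reach is approached as far as the arm can. A call with a gripper value outside its range is refused whole. "grip" is the closure, from 0 (fully open) to 1 (shut), set as the call begins (left out, the last holds). The fingers move at their own pace and stop on an object; the grip force is fixed at half the most. Time passes only in rows, so rows that do not move let the fingers close. It gives the time, the measured TCP pose, the force and the opening at its end, in the units of the state.
- ctrl.get_obs(): the state, without advancing time (a new reading comes with each control period).
- ctrl.get_image(name): name is "side" or "top" or "wrist"; returns a dict with "pixels" (420x560x3 uint8, blue, green, red), "intrinsics" (3x3 intrinsics, pixels), "rvec" (rotation vector, rad) and "tvec" (3), from world to camera coordinates, as OpenCV has them. Camera axes: x right, y down, z forward; pixel columns grow to the right and rows downward; lengths in mm; the calibration is good to about 2 mm. A picture is of the moment at which its call begins. There is no depth.
- ctrl.close_job(): hands the job in, once; it reports no verdict.
The state is a dict: "t": time; "qpos": joint angles; "qvel": joint speeds; "joint_torque": joint torques, N m; "ee_pos": TCP position; "orientation": TCP orientation; "ft_force": force on the tool from outside, world axes, zero at the start; "moment": the same for the moment, N m; "width": finger opening in mm.
Only numpy, scipy, OpenCV 4.12 (cv2) and the standard library are available. Lean on these libraries where they do the work, as an engineer would, in place of code of your own. Each camera call takes 0.05 s, during which the arm holds its last target. There are 200 camera calls.

## Working session

There is one attempt and no reset: what is moved stays moved. The work goes in short steps, Python scripts to look and compute and a tool call to move; the robot and the scene stay as the last step left them, time stands still between calls to the robot, and variables do not carry over. Pictures are saved under pics/ and viewed, about 8 in all and at most 12, crops included, and the job is handed in when it is done.

Besides the shell and the picture viewer there is one more tool, called after "Call:" as name(argument=value, ...) on one line, values as JSON. carry_out: Moves the arm, as the interface text tells. Its arguments: {"type":"object","properties":{"commands":{"type":"array"},"grip":{"type":"number"}},"required":["commands"]}

```bash
mkdir -p pics; cat > h.py <<'E'
import numpy as np,cv2
from scipy.spatial.transform import Rotation as R
from workcell import ctrl
def img(n):
    d=ctrl.get_image(n);d={k:np.array(v) for k,v in d.items()};return d
def ray(d,u,v,z):
    Rm=R.from_rotvec(d['rvec'].ravel()).as_matrix();t=d['tvec'].ravel()
    c=-Rm.T@t;r=Rm.T@np.linalg.inv(d['intrinsics'])@np.array([u,v,1.])
    return c+r*(z-c[2])/r[2]
def proj(d,P):
    return cv2.projectPoints(np.array(P,float).reshape(-1,3),d['rvec'].astype(float),d['tvec'].astype(float),d['intrinsics'].astype(float),None)[0].reshape(-1,2)
def st():
    o=ctrl.get_obs();print(o['t'],np.round(o['ee_pos'],1),np.round(R.from_rotvec(o['orientation']).as_matrix(),3).tolist(),np.round(o['ft_force'],1),o['width'],np.round(o['qpos'],2));return o
E
python3 - <<'E'
from h import *
st()
for n in ('top','side'):
    d=img(n);cv2.imwrite(f'pics/{n}0.png',d['pixels']);np.savez(f'{n}0.npz',**d)
    Rm=R.from_rotvec(d['rvec'].ravel()).as_matrix();print(n,-Rm.T@d['tvec'].ravel(),d['intrinsics'][0,0])
E
```

```text
0.0 [ 170.7 -600.7  221.9] [[-0.0, 0.273, -0.962], [0.001, -0.962, -0.273], [-1.0, -0.002, -0.0]] [-0.4  0.1  0.8] 88.17224002535403 [-1.31  0.42  1.63  0.    1.09 -0.02]
top [511.65990196   5.89354337 952.94501031] 403.21628166803555
side [ 455.39314403 -959.49201071  623.20025068] 491.4166043570595
```

View pics/top0.png

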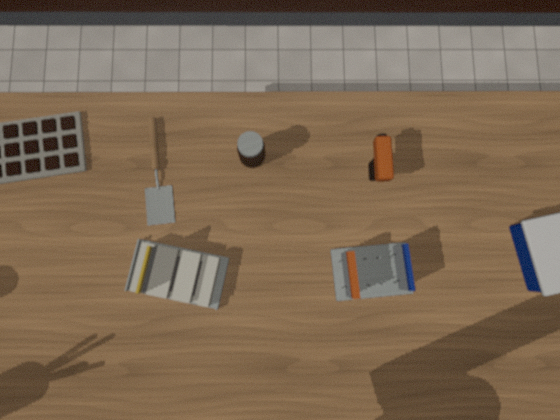

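View pics/side0.png

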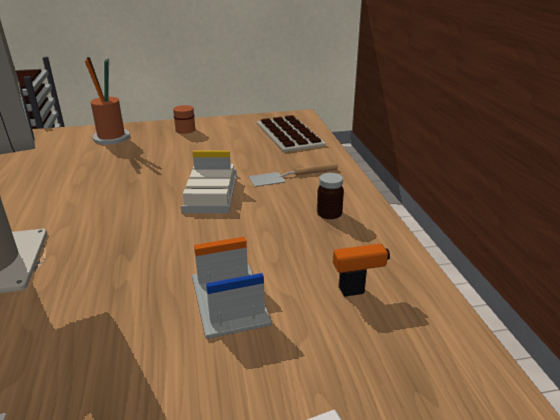

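The top view shows the rack at about (178,273), with the yellow bar at (142,268). The stand is at about (373,271), with the orange bar at (353,275) and the blue bar at (408,267). The jar is at (251,148), the thermometer at (383,158) and the spatula at (158,180). The side view agrees with this layout.

```bash
cat > m.py <<'E'
from h import *
d={k:v for k,v in np.load('top0.npz').items()}
im=d['pixels'];hsv=cv2.cvtColor(im,cv2.COLOR_BGR2HSV)
def big(m,win):
    k=np.zeros_like(m);k[win[1]:win[3],win[0]:win[2]]=m[win[1]:win[3],win[0]:win[2]]
    c=max(cv2.findContours(k,cv2.RETR_EXTERNAL,cv2.CHAIN_APPROX_NONE)[0],key=cv2.contourArea);return c
def rep(n,c,z):
    P=np.array([ray(d,u,v,z)[:2] for u,v in c.reshape(-1,2)],np.float32)
    r=cv2.minAreaRect(P);b=cv2.boxPoints(r);print(n,np.round(r[0],1),np.round(r[1],1),'ang',round(r[2],1),np.round(b,1).tolist())
W=(100,225,440,320)
rep('orange',big(cv2.inRange(hsv,(3,150,90),(14,255,255)),(335,235,380,310)),95)
rep('blue',big(cv2.inRange(hsv,(105,130,50),(130,255,255)),(390,235,425,310)),95)
rep('yellow',big(cv2.inRange(hsv,(20,150,90),(35,255,255)),(120,230,160,310)),99)
g=cv2.inRange(hsv,(0,0,40),(180,70,255))
g2=cv2.inRange(hsv,(85,10,60),(130,80,255))
rep('rackall',big(g,(110,230,240,315)),10)
rep('standall',big(g,(320,230,425,310)),10)
a=cv2.resize(im[230:315,115:240],None,fx=6,fy=6,interpolation=cv2.INTER_NEAREST)
cv2.imwrite('pics/rackcrop.png',a)
print([ (x,im[272,x].tolist()) for x in range(124,232,2)])
E
python3 m.py
```

```text
orange [ 494.4 -163.7] [96.8 16. ] ang 5.0 [[445.5, -160.0], [446.8999938964844, -175.89999389648438], [543.2999877929688, -167.5], [541.9000244140625, -151.60000610351562]]
blue [ 510.1 -282. ] [95.4 11.9] ang 5.5 [[462.1000061035156, -280.70001220703125], [463.20001220703125, -292.5], [558.2000122070312, -283.3999938964844], [557.0, -271.5]]
yellow [510.7 274.1] [ 5.6 94.9] ang 77.8 [[463.79998779296875, 281.3999938964844], [556.5, 261.3999938964844], [557.7000122070312, 266.79998779296875], [465.0, 286.8999938964844]]
rackall [500.9 225. ] [220.  122.1] ang 77.6 [[417.6000061035156, 130.6999969482422], [536.7999877929688, 104.4000015258789], [584.0999755859375, 319.20001220703125], [464.8999938964844, 345.5]]
standall [ 501.3 -227.1] [122.3 188.9] ang 5.1 [[431.8999938964844, -138.5], [448.79998779296875, -326.70001220703125], [570.5999755859375, -315.70001220703125], [553.7000122070312, -127.5999984741211]]
[(124, [84, 112, 140]), (126, [81, 108, 136]), (128, [96, 117, 137]), (130, [114, 120, 119]), (132, [76, 81, 82]), (134, [136, 145, 148]), (136, [151, 159, 165]), (138, [150, 
[... 380 characters left out ...]
), (172, [91, 97, 101]), (174, [53, 58, 63]), (176, [92, 100, 100]), (178, [146, 157, 159]), (180, [154, 165, 167]), (182, [150, 163, 164]), (184, [154, 164, 165]), (186, [152, 161, 164]), (188, [150, 161, 164]), (190, [152, 161, 165]), (192, [152, 163, 167]), (194, [154, 163, 167]), (196, [118, 129, 129]), (198, [61, 62, 72]), (200, [103, 111, 115]), (202, [114, 124, 127]), (204, [138, 147, 151]), (206, [150, 162, 165]), (208, [153, 164, 168]), (210, [153, 165, 167]), (212, [148, 158, 163]), (214, [149, 161, 164]), (216, [99, 110, 112]), (218, [95, 98, 99]), (220, [97, 103, 103]), (222, [98, 103, 102]), (224, [101, 103, 105]), (226, [69, 82, 95]), (228, [61, 85, 103]), (230, [54, 82, 103])]
```

View pics/rackcrop.png

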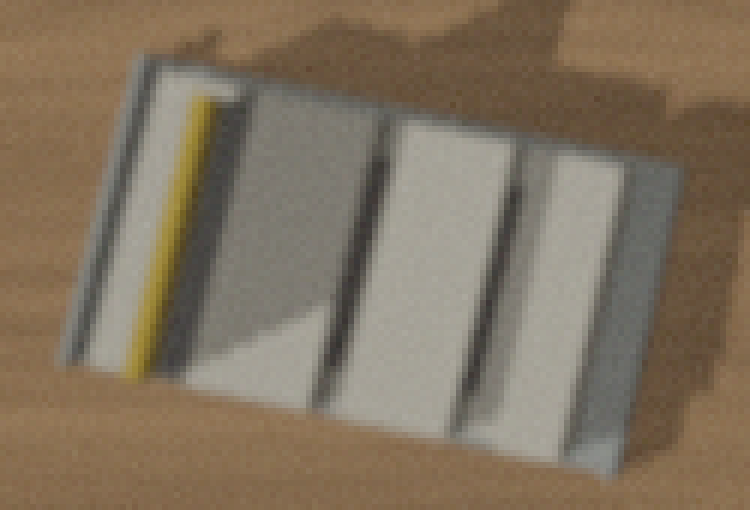

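The crop shows the middle slot from about (378,118) to (330,408), the wide slot from about (533,148) to (475,435), and the yellow bar at (170,240). I'll convert these to positions.

```bash
python3 - <<'E'
from h import *
d={k:v for k,v in np.load('top0.npz').items()}
yaw=np.radians(-12.35);ex=np.array([np.cos(yaw),np.sin(yaw)]);ey=np.array([-ex[1],ex[0]])
f=lambda p,z:ray(d,p[0]/6+114.5,p[1]/6+229.5,z)[:2]
for n,p,q,z in [('blkL',(160,70),(85,365),46),('yelL',(192,95),(124,378),99),('yelR',(212,97),(143,380),99),('midL',(372,115),(316,405),46),('midR',(398,118),(340,412),46),('thL',(514,148),(453,435),46),('thR',(553,153),(492,445),46),('blkR',(627,162),(565,458),46),
  ('baseL',(138,55),(62,362),10),('baseR',(682,168),(614,478),10)]:
    a,b=f(p,z),f(q,z);print(n,np.round(a,1),np.round(b,1),'ycoord',np.round([a@ey,b@ey],1),'x',np.round([a@ex,b@ex],1),'yaw',np.round(np.degrees(np.arctan2(*(a-b)[::-1])),1))
# stand bars from side view
s={k:v for k,v in np.load('side0.npz').items()};h=cv2.cvtColor(s['pixels'],cv2.COLOR_BGR2HSV)
for n,lo,hi,w,z in [('orange',(3,150,90),(14,255,255),(185,230,255,262),95),('blue',(105,130,50),(130,255,255),(195,265,275,300),95),('yellow',(20,150,90),(35,255,255),(180,145,240,165),99)]:
    m=cv2.inRange(h,lo,hi);k=np.zeros_like(m);k[w[1]:w[3],w[0]:w[2]]=m[w[1]:w[3],w[0]:w[2]]
    c=max(cv2.findContours(k,cv2.RETR_EXTERNAL,cv2.CHAIN_APPROX_NONE)[0],key=cv2.contourArea)
    P=np.array([ray(s,u,v,z)[:2] for u,v in c.reshape(-1,2)],np.float32)
    print(n,'x range',P[:,0].min(),P[:,0].max(),'far-edge y',[round(float(P[np.abs(P[:,0]-x)<3][:,1].max()),1) for x in (470,500,530)],'n',len(c))
E
```

```text
blkL [573.  297.7] [465.6 321. ] ycoord [413.4 413.2] x [496.1 386.1] yaw -12.2
yelL [560.6 269.2] [463.7 289.1] ycoord [382.9 381.6] x [490.  391.1] yaw -11.6
yelR [559.8 262.2] [462.9 282.6] ycoord [375.9 375. ] x [490.8 391.8] yaw -11.9
midL [555.5 218.8] [450.1 236.6] ycoord [332.6 327.4] x [495.8 389.1] yaw -9.6
midR [554.3 209.2] [447.5 227.9] ycoord [322.9 318.3] x [496.7 388.4] yaw -9.9
thL [542.7 166.1] [438.7 186.6] ycoord [278.3 276.1] x [494.6 388.6] yaw -11.2
thR [540.7 151.6] [434.9 172.4] ycoord [263.7 261.4] x [495.7 388. ] yaw -11.1
blkR [537.  124.2] [429.9 145.7] ycoord [236.2 234.3] x [498.1 388.8] yaw -11.4
baseL [581.4 317.9] [465.  342.2] ycoord [434.9 433.8] x [499.9 381. ] yaw -11.8
baseR [535.5 107.7] [419.  132.7] ycoord [219.7 219.2] x [500.1 380.9] yaw -12.1
orange x range 444.4017 545.45013 far-edge y [-154.1, -153.1, -148.5] n 120
blue x range 459.4739 557.9391 far-edge y [-280.1, -277.8, -275.5] n 128
yellow x range 462.0561 560.2384 far-edge y [298.2, 291.9, 278.1] n 83
```

Measured so far:
- **Rack:** yaw is about -12° and the block offset is about -3 mm.
- **Orange bar:** at about (494,-163), yaw about 5°.
- **Blue bar:** at about (509,-283), yaw about 5°.

Now I'll move to the orange bar.

Call:
carry_out(commands=[[0, -0.037, -0.048, 0, 0, 0], [0, -0.037, -0.048, 0, 0, 0], [0, -0.037, -0.048, 0, 0, 0], [0, -0.037, -0.048, 0, 0, 0], [0, -0.037, -0.048, 0, 0, 0], [0, -0.037, -0.048, 0, 0, 0], [0, -0.037, -0.048, 0, 0, 0], [0, -0.037, -0.048, 0, 0, 0]], grip=0)

```text
t: 1.1
ee_pos: [465.2, -202.8, 220.5]
orientation: [2.078, 0.283, -2.079]
ft_force: [-0.7, 0.3, -0.1]
width: 87.9
```

```bash
cat >> h.py <<'E'
def go(x,y,z,yaw):
    o=st();M=R.from_rotvec(o['orientation']).as_matrix();a=np.radians(yaw)
    T=np.column_stack([[0,0,-1],[np.sin(a),-np.cos(a),0],[-np.cos(a),-np.sin(a),0]])
    print('shift mm',np.round(M.T@(np.array([x,y,z])-o['ee_pos']),1),'turn deg',np.round(np.degrees(R.from_matrix(M.T@T).as_rotvec()),1))
E
python3 - <<'E'
from h import *
go(494.4,-163.5,150,5)
d=img('wrist');cv2.imwrite('pics/w1.png',d['pixels']);np.savez('w1.npz',**d)
print(proj(d,[[494.4,-163.5,95],[444.6,-168,95],[544.2,-159,95]]).round())
E
```

```text
1.1 [ 465.2 -202.8  220.5] [[-0.001, 0.265, -0.964], [0.002, -0.964, -0.265], [-1.0, -0.002, 0.0]] [-0.7  0.3 -0.1] 87.86382575768718 [-0.44  0.25  1.89  0.    1.    0.87]
shift mm [ 70.5 -30.1 -38.6] turn deg [10.4  0.   0.1]
[[247. 161.]
 [239. 212.]
 [255. 106.]]
```

View pics/w1.png

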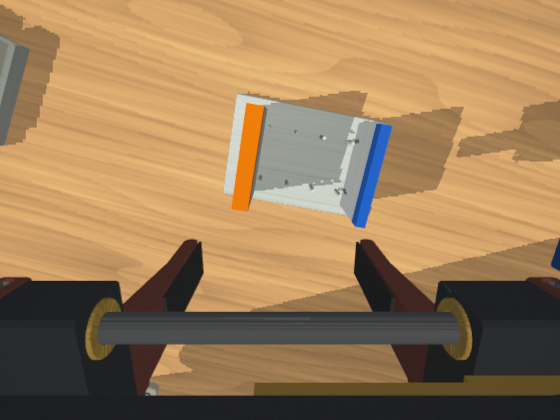

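The wrist view shows the orange bar's top at roughly (247,103)–(265,105)–(248,210)–(233,210) and the blue bar at about (372,176). This agrees with the top-view estimate.

```bash
python3 - <<'E'
from h import *
d={k:v for k,v in np.load('w1.npz').items()};h=cv2.cvtColor(d['pixels'],cv2.COLOR_BGR2HSV)
for n,lo,hi,w in [('o',(5,180,120),(20,255,255),(225,95,275,218)),('b',(105,150,50),(130,255,255),(345,115,400,235))]:
    m=cv2.inRange(h,lo,hi);k=np.zeros_like(m);k[w[1]:w[3],w[0]:w[2]]=m[w[1]:w[3],w[0]:w[2]]
    c=max(cv2.findContours(k,cv2.RETR_EXTERNAL,cv2.CHAIN_APPROX_NONE)[0],key=cv2.contourArea)
    P=np.array([ray(d,u,v,95)[:2] for u,v in c.reshape(-1,2)],np.float32);r=cv2.minAreaRect(P);print(n,np.round(r[0],1),np.round(r[1],1),round(r[2],1),cv2.boxPoints(r).round().tolist())
E
```

```text
o [ 495.7 -163. ] [99.3 16.1] 5.2 [[446.0, -159.0], [447.0, -176.0], [546.0, -167.0], [544.0, -150.0]]
b [ 510.3 -279.3] [98.5 14.1] 5.5 [[461.0, -277.0], [462.0, -291.0], [560.0, -282.0], [559.0, -268.0]]
```

Call:
carry_out(commands=[[0.03, -0.03, -0.039, 0, 0, 0], [0, 0, 0, 5.2, 0, 0], [0, 0, 0, 5.2, 0, 0], [0, 0, 0, 0, 0, 0]])

```text
t: 1.65
ee_pos: [499.2, -155.3, 190.0]
orientation: [2.177, 0.105, -2.176]
ft_force: [0.6, -0.7, 1.1]
width: 88.3
```

```bash
python3 - <<'E'
from h import *
go(495.5,-163.2,54,5.2)
E
```

```text
1.65 [ 499.2 -155.3  190. ] [[0.0, 0.092, -0.996], [0.004, -0.996, -0.092], [-1.0, -0.004, -0.001]] [ 0.6 -0.7  1.1] 88.32506557872537 [-0.33  0.32  1.88  0.01  0.94  1.15]
shift mm [135.9   8.1   4.5] turn deg [ 0.1 -0.   0.3]
```

Call:
carry_out(commands=[[0.02, 0.0081, 0.0045, 0, 0, 0.2], [0.045, 0, 0, 0, 0, 0], [0.045, 0, 0, 0, 0, 0], [0.022, 0, 0, 0, 0, 0], [0, 0, 0, 0, 0, 0]])

```text
t: 2.28
ee_pos: [496.4, -165.7, 55.6]
orientation: [2.174, 0.109, -2.165]
ft_force: [0.1, 0.4, 0.0]
width: 87.7
```

Call:
carry_out(commands=[[0, -0.0024, 0, 0, 0, 0], [0, 0, 0, 0, 0, 0]])

```text
t: 2.52
ee_pos: [497.1, -163.8, 57.2]
orientation: [2.175, 0.108, -2.162]
ft_force: [-0.2, -0.3, 0.1]
width: 87.5
```

Call:
carry_out(commands=[[0, 0, 0, 0, 0, 0], [0, 0, 0, 0, 0, 0], [0, 0, 0, 0, 0, 0], [0, 0, 0, 0, 0, 0], [0, 0, 0, 0, 0, 0], [0, 0, 0, 0, 0, 0]], grip=1)

```text
t: 3.28
ee_pos: [498.5, -164.2, 59.4]
orientation: [2.178, 0.107, -2.157]
ft_force: [0.2, 0.3, -0.1]
width: 31.4
```

```bash
python3 - <<'E'
from h import *
go(496.5,-163.7,55,5.2)
E
```

```text
3.275 [ 498.5 -164.2   59.4] [[0.01, 0.102, -0.995], [-0.003, -0.995, -0.102], [-1.0, 0.004, -0.009]] [ 0.2  0.3 -0.1] 31.41769160214223 [-0.34  0.53  1.95  0.    0.65  1.13]
shift mm [ 4.4 -0.7  1.9] turn deg [ 0.6 -0.5 -0.2]
```

Call:
carry_out(commands=[[0.0048, -0.0007, 0.002, 0.5, -0.6, -0.2], [0.0004, 0, 0.0002, 0, -0.1, 0], [0.0004, 0, 0.0002, 0, -0.1, 0], [0.0004, 0, 0.0002, 0, -0.1, 0]], grip=1)

```text
t: 3.78
ee_pos: [496.0, -163.6, 53.8]
orientation: [2.167, 0.101, -2.181]
ft_force: [-2.4, 2.4, 6.4]
width: 16.0
```

```bash
python3 - <<'E'
from h import *
go(496.5,-163.7,55,5.2)
E
```

```text
3.775 [ 496.  -163.6   53.8] [[-0.007, 0.092, -0.996], [-0.0, -0.996, -0.092], [-1.0, -0.0, 0.007]] [-2.4  2.4  6.4] 16.038857210180254 [-0.34  0.54  1.95 -0.    0.66  1.14]
shift mm [-1.2  0.1 -0.5] turn deg [0.1 0.4 0. ]
```

Call:
carry_out(commands=[[-0.01, 0, 0, 0, 0, 0], [-0.03, 0, 0, 0, 0, 0], [-0.05, 0, 0, 0, 0, 0], [-0.05, 0, 0, 0, 0, 0], [-0.03, -0.02, 0.01, 0, 0.4, 0], [0, -0.05, 0.01, 0, 0, 0], [0, -0.05, 0.01, 0, 0, 0], [0, -0.05, 0.01, 0, 0, 0]])

```text
t: 4.78
ee_pos: [439.7, 3.9, 231.2]
orientation: [2.177, 0.096, -2.179]
ft_force: [0.6, -0.4, -2.8]
width: 15.9
```

Call:
carry_out(commands=[[0, -0.05, 0.01, 6, 0, 0], [0, -0.05, 0.01, 6, 0, 0], [0, -0.05, 0.01, 5, 0, 0], [0, 0, 0, 0, 0, 0]])

```text
t: 5.28
ee_pos: [408.8, 160.4, 232.6]
orientation: [-2.105, 0.227, 2.107]
ft_force: [0.1, 0.1, -2.6]
width: 16.0
```

```bash
python3 - <<'E'
from h import *
go(440,160,222,-12.1)
d=img('wrist');cv2.imwrite('pics/w2.png',d['pixels']);np.savez('w2.npz',**d)
E
```

```text
5.275 [408.8 160.4 232.6] [[-0.001, -0.215, -0.977], [0.002, -0.977, 0.215], [-1.0, -0.002, 0.001]] [ 0.1  0.1 -2.6] 15.978226837960987 [0.35 0.13 2.01 0.   1.   2.13]
shift mm [ 10.5  -6.3 -30.6] turn deg [-0.3  0.1  0.1]
```

View pics/w2.png

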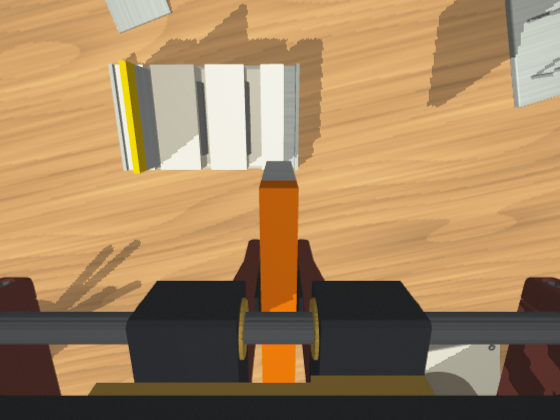

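The wrist view shows the rack clearly. The wide slot is at columns ≈246–261, the middle slot at ≈196–206 and the block's right edge at ≈283. I'll measure those edges now.

```bash
python3 - <<'E'
from h import *
d={k:v for k,v in np.load('w2.npz').items()};g=cv2.cvtColor(d['pixels'],cv2.COLOR_BGR2GRAY).astype(float)
for r in (72,85,100,115,130,145,158):
    p=g[r-1:r+2].mean(0);gr=np.gradient(p);out=[]
    for x in range(105,305):
        if abs(gr[x])>8 and abs(gr[x])==np.abs(gr[x-2:x+3]).max():
            w=ray(d,x,r,46);out.append((x,int(np.sign(gr[x])*abs(gr[x])),round(float(w[0])),round(float(w[1]),1)))
    print(r,out)
hsv=cv2.cvtColor(d['pixels'],cv2.COLOR_BGR2HSV)
m=cv2.inRange(hsv,(22,150,90),(38,255,255));m[:, 160:]=0;m[200:]=0
c=max(cv2.findContours(m,cv2.RETR_EXTERNAL,cv2.CHAIN_APPROX_NONE)[0],key=cv2.contourArea)
P=np.array([ray(d,u,v,99)[:2] for u,v in c.reshape(-1,2)],np.float32);r=cv2.minAreaRect(P);print(r,cv2.boxPoints(r).tolist())
E
```

```text
72 [(109, 9, 567, 307.8), (112, -47, 566, 304.7), (115, 63, 566, 301.7), (120, -17, 565, 296.6), (126, -47, 563, 290.4), (150, 42, 558, 265.9), (194, -27, 548, 221.0), (201, 28, 546, 213.8), (204, 20, 546, 210.8), (243, -55, 537, 170.9), (260, 19, 533, 153.6), (283, -38, 528, 130.1), (296, 17, 525, 116.8), (299, -18, 524, 113.8)]
85 [(111, 9, 555, 310.4), (114, -52, 554, 307.3), (117, 60, 553, 304.2), (121, -18, 552, 300.0), (128, -47, 551, 292.8), (152, 35, 545, 268.0), (195, -35, 536, 223.6), (204, 53, 534, 214.3), (244, -75, 524, 173.0), (249, 50, 523, 167.9), (260, 20, 521, 156.5), (283, -38, 516, 132.8), (296, 22, 513, 119.4), (299, -14, 512, 116.3)]
100 [(113, 17, 540, 313.7), (116, -48, 539, 310.6), (119, 60, 539, 307.4), (123, -18, 538, 303.3), (130, -47, 536, 295.9), (153, 41, 531, 271.9), (196, -33, 521, 226.9), (205, 54, 519, 217.5), (244, -69, 510, 176.7), (249, 56, 509, 171.5), (260, 20, 506, 160.0), (283, -40, 501, 135.9), (299, -16, 497, 119.2)]
115 [(115, 18, 525, 317.2), (121, 62, 524, 310.8), (126, -16, 522, 305.5), (132, -46, 521, 299.1), (155, 38, 516, 274.8), (19
[... 724 characters left out ...]
0, 169.8), (283, -39, 455, 145.9), (295, 10, 452, 132.8), (298, -15, 451, 129.5)]
158 [(121, 20, 480, 327.2), (127, 63, 478, 320.6), (131, -18, 477, 316.2), (138, -45, 476, 308.5), (160, 34, 470, 284.3), (171, 9, 468, 272.2), (200, -53, 461, 240.2), (206, 26, 459, 233.6), (210, 22, 458, 229.2), (246, -53, 450, 189.6), (249, 26, 449, 186.3), (257, 15, 447, 177.5), (283, -38, 441, 148.9), (292, 12, 438, 139.0), (298, -39, 437, 132.4)]
((511.5352783203125, 275.9794616699219), (13.250658988952637, 99.95277404785156), 77.79228973388672) [[461.28802490234375, 280.0717468261719], [558.9806518554688, 258.9361267089844], [561.7825317382812, 271.8871765136719], [464.08990478515625, 293.0227966308594]]
```

```bash
python3 - <<'E'
from h import *
d={k:v for k,v in np.load('w2.npz').items()}
T=np.array([408.8,160.4,232.6]);M=np.array([[-0.001,-0.215,-0.977],[0.002,-0.977,0.215],[-1,-0.002,0.001]])
for n,p in [('top front',(-41.2,0,-50)),('top y+8',(-41.2,8,-50)),('top y-8',(-41.2,-8,-50)),('bot front',(43.8,0,-50)),('bot+7.5',(43.8,7.5,-50)),('bot-7.5',(43.8,-7.5,-50))]:
    print(n,proj(d,T+M@np.array(p,float)).round(1))
hsv=cv2.cvtColor(d['pixels'],cv2.COLOR_BGR2HSV);m=cv2.inRange(hsv,(5,180,120),(20,255,255))
for r in (190,200,220,240):
    x=np.flatnonzero(m[r,230:330])+230;print(r,x.min(),x.max())
g=cv2.cvtColor(d['pixels'],cv2.COLOR_BGR2GRAY).astype(int)
for r in (164,168,174): print(r,g[r,258:300].tolist())
E
```

```text
top front [[279.9 186.7]]
top y+8 [[300.  186.7]]
top y-8 [[259.9 186.7]]
bot front [[279.2 159.7]]
bot+7.5 [[290.5 159.7]]
bot-7.5 [[268.  159.6]]
190 259 297
200 259 297
220 260 297
240 260 297
164 [240, 240, 239, 239, 240, 240, 238, 209, 104, 103, 104, 103, 104, 103, 105, 104, 104, 103, 103, 103, 104, 104, 104, 103, 104, 103, 104, 103, 102, 103, 104, 103, 104, 134, 208, 213, 191, 216, 216, 207, 147, 133]
168 [195, 195, 196, 209, 235, 236, 188, 102, 103, 102, 103, 102, 102, 102, 103, 102, 103, 103, 103, 103, 103, 102, 103, 102, 102, 102, 103, 103, 102, 102, 102, 102, 102, 102, 120, 165, 179, 216, 216, 212, 187, 179]
174 [177, 176, 175, 173, 158, 103, 102, 103, 102, 104, 102, 103, 103, 103, 103, 103, 102, 103, 103, 103, 103, 103, 104, 102, 103, 104, 102, 102, 104, 102, 103, 103, 103, 103, 103, 102, 123, 171, 173, 173, 172, 171]
```

```bash
cat >> h.py <<'E'
YAW=-12.2;_a=np.radians(YAW);EX=np.array([np.cos(_a),np.sin(_a)]);EY=np.array([-EX[1],EX[0]])
def rk(X,Y,z,yaw=YAW):
    go(*(X*EX+Y*EY),z,yaw);p=np.array(ctrl.get_obs()['ee_pos'][:2]);print('rack XY',np.round([p@EX,p@EY],1))
E
python3 -c "
from h import *
rk(440,270.3,110)"
```

```text
5.325 [408.7 159.  232.4] [[-0.001, -0.215, -0.977], [0.001, -0.977, 0.215], [-1.0, -0.001, 0.001]] [ 0.7 -0.4 -2.8] 16.03677995588503 [0.34 0.13 2.01 0.   1.   2.13]
shift mm [122.3 -28.7 -74.2] turn deg [-0.2  0.1  0. ]
rack XY [365.9 241.8]
```

Call:
carry_out(commands=[[0.02, -0.015, -0.037, 0, 0, 0], [0.02, -0.0137, -0.037, 0, 0, 0], [0.04, 0, 0, 0, 0, 0], [0.03, 0, 0, 0, 0, 0], [0, 0, 0, 0, 0, 0]])

```text
t: 5.95
ee_pos: [489.9, 165.1, 120.2]
orientation: [-2.106, 0.231, 2.108]
ft_force: [-1.0, -0.3, -3.6]
width: 16.1
```

```bash
python3 -c "
from h import *
rk(440,270.3,92)"
```

```text
5.95 [489.9 165.1 120.2] [[-0.001, -0.216, -0.976], [-0.001, -0.976, 0.216], [-1.0, 0.001, 0.001]] [-1.  -0.3 -3.6] 16.1306515033696 [ 0.3   0.42  1.94 -0.    0.79  2.09]
shift mm [28.2 -5.4  3.9] turn deg [-0.3  0.1 -0.1]
rack XY [443.9 264.9]
```

Call:
carry_out(commands=[[0.012, -0.0055, 0.0038, -0.2, 0, 0], [0.01, 0, 0, 0, 0, 0], [0.0, 0, 0, 0, 0, 0]])

```text
t: 6.32
ee_pos: [488.6, 170.9, 99.4]
orientation: [-2.11, 0.227, 2.106]
ft_force: [-0.5, 0.4, -2.5]
width: 16.1
```

```bash
python3 -c "
from h import *
rk(440,270.3,88)"
```

```text
6.325 [488.6 170.9  99.4] [[0.002, -0.213, -0.977], [0.0, -0.977, 0.213], [-1.0, -0.001, -0.002]] [-0.5  0.4 -2.5] 16.11783405056538 [ 0.31  0.45  1.95 -0.    0.74  2.1 ]
shift mm [11.4 -0.   1.5] turn deg [-0.1 -0.1  0. ]
rack XY [441.5 270.2]
```

Hovering over the slot, so I'll ease down by small amounts.

Call:
carry_out(commands=[[0.004, 0, 0.001, 0, 0, 0], [0.003, 0, 0.0003, 0, 0, 0], [0.002, 0, 0, 0, 0, 0], [0.002, 0, 0, 0, 0, 0]])

```text
t: 6.82
ee_pos: [488.2, 171.7, 89.1]
orientation: [-2.112, 0.225, 2.103]
ft_force: [0.3, 0.3, -2.2]
width: 16.0
```

Call:
carry_out(commands=[[0.002, 0, 0, 0, 0, 0], [0.002, 0, 0, 0, 0, 0]])

```text
t: 7.08
ee_pos: [488.3, 171.7, 84.9]
orientation: [-2.113, 0.225, 2.103]
ft_force: [-0.4, -0.4, -2.7]
width: 16.0
```

The bar's underside is about 41 mm up, below the 46 mm mouth, with no contact force, so it has entered the slot. I'll keep going past the shoe.

Call:
carry_out(commands=[[0.002, 0, 0, 0, 0, 0], [0.002, 0, 0, 0, 0, 0], [0.002, 0, 0, 0, 0, 0]])

```text
t: 7.45
ee_pos: [488.3, 171.7, 78.4]
orientation: [-2.113, 0.225, 2.103]
ft_force: [0.3, -0.7, -3.1]
width: 15.9
```

```bash
python3 -c "
from h import *
rk(440,270.8,57.8)"
```

```text
7.45 [488.3 171.7  78.4] [[0.005, -0.212, -0.977], [0.001, -0.977, 0.212], [-1.0, -0.002, -0.004]] [ 0.3 -0.7 -3.1] 15.8912679758142 [ 0.32  0.49  1.96 -0.    0.69  2.1 ]
shift mm [20.6  0.3  1.1] turn deg [-0.1 -0.2  0.1]
rack XY [441. 271.]
```

Call:
carry_out(commands=[[0.002, 0, 0, 0, -0.2, 0], [0.002, 0, 0, 0, -0.2, 0], [0.002, 0, 0, 0, -0.2, 0]])

```text
t: 7.82
ee_pos: [488.1, 171.1, 72.2]
orientation: [-2.1, 0.224, 2.115]
ft_force: [-1.0, -1.8, 1.1]
width: 15.7
```

Call:
carry_out(commands=[[0.002, 0, 0, 0, -0.1, 0], [0.002, 0, 0, 0, 0, 0], [0.002, 0, 0, 0, 0, 0]])

```text
t: 8.2
ee_pos: [488.4, 171.0, 66.1]
orientation: [-2.099, 0.224, 2.117]
ft_force: [-1.2, -2.3, 0.7]
width: 16.1
```

Call:
carry_out(commands=[[0.002, 0, 0, 0, 0, 0], [0.002, 0, 0, 0, 0, 0], [0.0015, 0, 0, 0, 0, 0]])

```text
t: 8.57
ee_pos: [488.4, 171.0, 60.2]
orientation: [-2.099, 0.224, 2.117]
ft_force: [0.2, -2.8, 0.4]
width: 15.9
```

Call:
carry_out(commands=[[0.0015, 0, 0, 0, 0, 0], [0.0015, 0, 0, 0, 0, 0]])

```text
t: 8.82
ee_pos: [488.1, 171.1, 57.6]
orientation: [-2.098, 0.224, 2.117]
ft_force: [-8.3, -2.4, 24.4]
width: 15.5
```

The floor was reached at TCP z 57.6 (57.8 expected) with 24 N. I'll check tilt, then let go with a small opening.

```bash
python3 -c "
from h import *
rk(440,270.8,57.8)"
```

```text
8.825 [488.1 171.1  57.6] [[-0.009, -0.212, -0.977], [0.003, -0.977, 0.212], [-1.0, -0.001, 0.009]] [-8.3 -2.4 24.4] 15.505363115296976 [0.31 0.53 1.95 0.01 0.67 2.09]
shift mm [-0.2 -0.4  1. ] turn deg [-0.   0.5  0. ]
rack XY [441.  270.4]
```

Call:
carry_out(commands=[[0.0002, 0, 0, 0, 0, 0], [0.0002, 0, 0, 0, 0, 0], [0, 0, 0, 0, 0, 0]], grip=0.62)

```text
t: 9.2
ee_pos: [489.2, 172.1, 57.6]
orientation: [-2.1, 0.223, 2.114]
ft_force: [1.1, 0.0, -0.7]
width: 32.8
```

Call:
carry_out(commands=[[-0.01, 0, 0, 0, 0, 0], [-0.03, 0, 0, 0, 0, 0], [-0.05, 0, 0, 0, 0, 0], [-0.04, 0, 0, 0, 0, 0], [0, 0.05, 0.02, 0, 0, 0], [0, 0.055, 0.01, 0, 0, 0], [0, 0.058, 0, -6, 0, 0], [0, 0.058, 0, -6, 0, 0]])

```text
t: 10.2
ee_pos: [420.9, -40.8, 196.2]
orientation: [2.222, 0.015, -2.217]
ft_force: [0.7, -0.1, -0.2]
width: 33.3
```

```bash
python3 - <<'E'
from h import *
go(509.5,-282.3,170,5.3)
s=img('side');np.savez('side1.npz',**s);h=cv2.cvtColor(s['pixels'],cv2.COLOR_BGR2HSV)
t=img('top')
a=cv2.resize(s['pixels'][120:240,150:280],None,fx=4,fy=4);b=cv2.resize(t['pixels'][230:320,110:240],None,fx=4,fy=4)
cv2.imwrite('pics/chk1.png',np.vstack([a[:, :520],b]).clip(0,255)[:600*2][:840] if 0 else np.hstack([a[:360],b[:360]])[:,:1040][:, :1040]);im=cv2.imread('pics/chk1.png');cv2.imwrite('pics/chk1.png',cv2.resize(im,None,fx=.75,fy=.75))
np.savez('top1.npz',**t)
E
```

```text
10.2 [420.9 -40.8 196.2] [[0.002, 0.009, -1.0], [0.005, -1.0, -0.009], [-1.0, -0.005, -0.002]] [ 0.7 -0.1 -0.2] 33.259999848464346 [-0.13  0.16  2.08  0.01  0.9   1.43]
shift mm [ 25.1 242.4 -86.4] turn deg [-4.8 -0.1  0.3]
```

View pics/chk1.png

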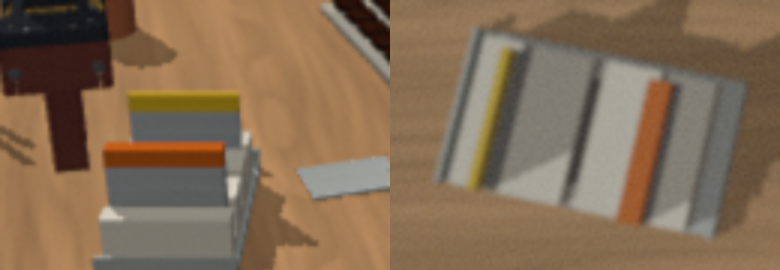

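The orange bar stands in the widest slot, level and low like the yellow one. I'll go for the blue bar.

Call:
carry_out(commands=[[0, 0.055, -0.02, -2.5, 0, 0], [0, 0.055, -0.02, -2.3, 0, 0], [0, 0.055, -0.02, 0, 0, 0], [0, 0.045, -0.015, 0, 0, 0], [0.015, 0.025, -0.01, 0, 0, 0], [0, 0, 0, 0, 0, 0]], grip=0.4)

```text
t: 11.05
ee_pos: [524.3, -278.0, 183.6]
orientation: [2.189, 0.095, -2.172]
ft_force: [-0.4, -0.1, 1.1]
width: 52.6
```

```bash
python3 - <<'E'
from h import *
go(509.5,-282.3,54,5.3)
E
```

```text
11.05 [ 524.3 -278.   183.6] [[0.008, 0.084, -0.996], [0.004, -0.996, -0.084], [-1.0, -0.003, -0.008]] [-0.4 -0.1  1.1] 52.63289341316156 [-0.51  0.42  1.73  0.01  0.98  0.97]
shift mm [129.5   3.5  16.2] turn deg [-0.5 -0.5  0.2]
```

Call:
carry_out(commands=[[0.01, 0.0035, 0.016, -0.4, -0.4, 0.2], [0.04, 0, 0, 0, 0, 0], [0.045, 0, 0, 0, 0, 0], [0.022, 0, 0, 0, 0, 0], [0, 0, 0, 0, 0, 0]])

```text
t: 11.68
ee_pos: [503.8, -277.0, 65.3]
orientation: [2.171, 0.104, -2.174]
ft_force: [0.3, 0.7, -0.5]
width: 52.4
```

```bash
python3 - <<'E'
from h import *
go(509.5,-282.3,54,5.3)
E
```

```text
11.675 [ 503.8 -277.    65.3] [[-0.001, 0.095, -0.995], [0.0, -0.995, -0.095], [-1.0, -0.0, 0.001]] [ 0.3  0.7 -0.5] 52.35110660209253 [-0.52  0.57  1.83 -0.    0.74  0.95]
shift mm [11.3  5.8 -5.2] turn deg [0.2 0.1 0. ]
```

Call:
carry_out(commands=[[0.006, 0.0058, -0.0052, 0.2, 0, 0], [0.005, 0, 0, 0, 0, 0], [0, 0, 0, 0, 0, 0]])

```text
t: 12.05
ee_pos: [510.7, -282.4, 56.6]
orientation: [2.175, 0.099, -2.171]
ft_force: [-0.1, 0.0, -0.4]
width: 52.6
```

```bash
python3 - <<'E'
from h import *
go(509.5,-282.3,54,5.3)
E
```

```text
12.05 [ 510.7 -282.4   56.6] [[0.002, 0.093, -0.996], [-0.002, -0.996, -0.093], [-1.0, 0.002, -0.002]] [-0.1  0.  -0.4] 52.608161194824426 [-0.53  0.6   1.81 -0.    0.73  0.95]
shift mm [ 2.6 -0.2  1.1] turn deg [ 0.  -0.1 -0.1]
```

Call:
carry_out(commands=[[0.0025, -0.0002, 0.001, 0, -0.1, 0], [0.0004, 0, 0.0002, 0, 0, 0], [0.0004, 0, 0.0002, 0, 0, 0], [0.0003, 0, 0.0002, 0, 0, 0], [0.0002, 0, 0, 0, 0, 0], [0.0002, 0, 0, 0, 0, 0], [0, 0, 0, 0, 0, 0]], grip=1)

```text
t: 12.92
ee_pos: [509.4, -282.7, 53.7]
orientation: [2.174, 0.098, -2.171]
ft_force: [-0.2, 0.4, -0.1]
width: 9.9
```

```bash
python3 - <<'E'
from h import *
go(509.5,-282.3,54,5.3)
E
```

```text
12.925 [ 509.4 -282.7   53.7] [[0.001, 0.093, -0.996], [-0.003, -0.996, -0.093], [-1.0, 0.003, -0.001]] [-0.2  0.4 -0.1] 9.879374217347278 [-0.53  0.6   1.82 -0.    0.72  0.95]
shift mm [-0.3 -0.4 -0.1] turn deg [ 0.  -0.1 -0.2]
```

Call:
carry_out(commands=[[-0.01, 0, 0, 0, 0, 0], [-0.03, 0, 0, 0, 0, 0], [-0.05, 0, 0, 0, 0, 0], [-0.05, -0.02, 0, 0, 0, 0], [0, -0.055, 0.01, 0, 0, 0], [0, -0.055, 0.01, 0, 0, 0], [0, -0.055, 0.01, 0, 0, 0], [0, -0.055, 0.01, 0, 0, 0]])

```text
t: 13.92
ee_pos: [447.2, -43.8, 200.4]
orientation: [2.182, 0.09, -2.169]
ft_force: [1.2, 0.6, -1.2]
width: 10.1
```

Call:
carry_out(commands=[[0, -0.055, 0, 0, 0, 0], [0, -0.055, 0, 4, 0, 0], [0, -0.055, 0, 4, 0, 0], [0, -0.045, -0.02, 4, 0, 0], [0, -0.035, -0.02, 5, 0, 0], [0, 0, 0, 0, 0, 0]])

```text
t: 14.68
ee_pos: [481.6, 207.7, 203.4]
orientation: [-2.119, 0.228, 2.097]
ft_force: [0.0, -0.8, -2.3]
width: 9.5
```

```bash
python3 -c "
from h import *
rk(440,325.8,130)"
```

```text
14.675 [481.6 207.7 203.4] [[0.01, -0.214, -0.977], [-0.001, -0.977, 0.214], [-1.0, -0.001, -0.01]] [ 0.  -0.8 -2.3] 9.498355959040897 [ 0.39  0.3   1.87 -0.01  0.96  2.18]
shift mm [ 73.6 -21.  -12.4] turn deg [-0.1 -0.6  0. ]
rack XY [426.8 304.8]
```

Call:
carry_out(commands=[[0.01, -0.021, -0.0125, 0, -0.6, 0], [0.03, 0, 0, 0, 0, 0], [0.03, 0, 0, 0, 0, 0], [0.01, 0, 0, 0, 0, 0], [0, 0, 0, 0, 0, 0]])

```text
t: 15.3
ee_pos: [496.7, 223.3, 123.3]
orientation: [-2.108, 0.225, 2.111]
ft_force: [-0.0, 0.2, -1.1]
width: 9.8
```

```bash
python3 -c "
from h import *
rk(440,325.8,95)"
```

```text
15.3 [496.7 223.3 123.3] [[-0.001, -0.211, -0.977], [-0.0, -0.977, 0.211], [-1.0, 0.001, 0.001]] [-0.   0.2 -1.1] 9.835789488187364 [0.4  0.45 1.87 0.   0.82 2.18]
shift mm [28.3 -2.6 -1.7] turn deg [ 0.   0.1 -0. ]
rack XY [438.3 323.2]
```

Call:
carry_out(commands=[[0.012, -0.0026, -0.0017, 0, 0, 0], [0.01, 0, 0, 0, 0, 0], [0.0, 0, 0, 0, 0, 0]])

```text
t: 15.68
ee_pos: [500.2, 225.7, 102.1]
orientation: [-2.11, 0.224, 2.107]
ft_force: [0.1, 0.2, -2.1]
width: 10.0
```

```bash
python3 -c "
from h import *
rk(440,325.8,88)"
```

```text
15.675 [500.2 225.7 102.1] [[0.002, -0.211, -0.977], [0.001, -0.977, 0.211], [-1.0, -0.001, -0.001]] [ 0.1  0.2 -2.1] 9.956965657682721 [0.4  0.48 1.88 0.   0.78 2.19]
shift mm [14.1  0.6  1.2] turn deg [ 0.  -0.1  0.1]
rack XY [441.2 326.3]
```

Call:
carry_out(commands=[[0.005, 0.0005, 0.001, 0, 0, 0], [0.003, 0, 0.0002, 0, 0, 0], [0.002, 0, 0, 0, 0, 0], [0.001, 0, 0, 0, 0, 0]])

```text
t: 16.18
ee_pos: [499.3, 225.7, 90.9]
orientation: [-2.111, 0.223, 2.106]
ft_force: [0.5, -0.6, -2.2]
width: 9.7
```

Call:
carry_out(commands=[[0.002, 0, 0, 0, 0, 0], [0.002, 0, 0, 0, 0, 0]])

```text
t: 16.42
ee_pos: [499.5, 225.8, 86.9]
orientation: [-2.111, 0.223, 2.105]
ft_force: [0.7, 0.6, -2.3]
width: 9.7
```

No contact at 2.8 mm below mouth level, so the blue bar is in. I'll continue.

Call:
carry_out(commands=[[0.002, 0, 0, 0, 0, 0], [0.002, 0, 0, 0, 0, 0], [0.001, 0, 0, 0, 0, 0]])

```text
t: 16.8
ee_pos: [499.5, 225.8, 81.5]
orientation: [-2.111, 0.223, 2.105]
ft_force: [0.3, -1.0, -3.2]
width: 10.2
```

Call:
carry_out(commands=[[0.002, 0, 0, 0, -0.1, 0], [0.002, 0, 0, 0, -0.1, 0], [0.002, 0, 0, 0, 0, 0]])

```text
t: 17.18
ee_pos: [499.3, 225.4, 75.2]
orientation: [-2.108, 0.223, 2.11]
ft_force: [-0.5, -3.1, 0.6]
width: 10.0
```

Call:
carry_out(commands=[[0.002, 0, 0, 0, 0, 0], [0.002, 0, 0, 0, 0, 0], [0.002, 0, 0, 0, 0, 0]])

```text
t: 17.55
ee_pos: [499.3, 225.0, 69.1]
orientation: [-2.107, 0.224, 2.11]
ft_force: [-0.6, -2.5, 2.7]
width: 10.1
```

Call:
carry_out(commands=[[0.002, 0, 0, 0, 0, 0], [0.002, 0, 0, 0, 0, 0], [0.002, 0, 0, 0, 0, 0]])

```text
t: 17.92
ee_pos: [499.3, 225.0, 62.8]
orientation: [-2.107, 0.224, 2.11]
ft_force: [-0.2, -3.3, 1.0]
width: 10.2
```

Call:
carry_out(commands=[[0.0015, 0, 0, 0, 0, 0], [0.0015, 0, 0, 0, 0, 0]])

```text
t: 18.18
ee_pos: [499.3, 225.0, 59.5]
orientation: [-2.107, 0.224, 2.11]
ft_force: [-0.3, -2.5, 1.2]
width: 9.8
```

Call:
carry_out(commands=[[0.001, 0, 0, 0, 0, 0], [0.0008, 0, 0, 0, 0, 0]])

```text
t: 18.42
ee_pos: [499.2, 225.0, 57.6]
orientation: [-2.107, 0.224, 2.11]
ft_force: [-3.5, -3.4, 12.9]
width: 10.0
```

Call:
carry_out(commands=[[0.0007, 0, 0, 0, 0, 0], [0.0007, 0, 0, 0, 0, 0]])

```text
t: 18.68
ee_pos: [499.2, 225.0, 57.7]
orientation: [-2.107, 0.224, 2.11]
ft_force: [-3.0, -3.3, 10.2]
width: 9.8
```

Call:
carry_out(commands=[[0, 0, 0, 0, 0, 0], [0, 0, 0, 0, 0, 0], [0, 0, 0, 0, 0, 0]], grip=0.7)

```text
t: 19.05
ee_pos: [500.1, 226.0, 57.9]
orientation: [-2.109, 0.222, 2.108]
ft_force: [-0.6, -0.4, 0.2]
width: 26.4
```

Released with the jaws at 26 mm. Now I'll retreat and check.

Call:
carry_out(commands=[[-0.01, 0, 0, 0, 0, 0], [-0.03, 0, 0, 0, 0, 0], [-0.05, 0, 0, 0, 0, 0], [-0.05, 0, 0, 0, 0, 0], [-0.03, 0.03, 0.04, 0, 0, 0], [0, 0.03, 0.04, 0, 0, 0], [0, 0, 0, 0, 0, 0]])

```text
t: 19.92
ee_pos: [407.7, 183.4, 236.5]
orientation: [-2.111, 0.219, 2.104]
ft_force: [-0.3, -0.4, 0.4]
width: 26.2
```

```bash
python3 - <<'E'
from h import *
st()
w=img('wrist');s=img('side')
cv2.imwrite('pics/end.png',np.hstack([cv2.resize(w['pixels'],(400,300)),cv2.resize(s['pixels'],(400,300))]))
crop=cv2.resize(s['pixels'][135:225,170:260],None,fx=6,fy=6);cv2.imwrite('pics/endc.png',crop)
for n,d,sl in (('wrist',w,1),('side',s,0)):
    h=cv2.cvtColor(d['pixels'],cv2.COLOR_BGR2HSV)
    for c,lo,hi in [('orange',(3,170,90),(20,255,255)),('blue',(105,130,50),(130,255,255)),('yellow',(22,150,90),(38,255,255))]:
        m=cv2.inRange(h,lo,hi)
        if n=='side': k=m*0;k[140:215,180:250]=m[140:215,180:250];m=k
        else: m[230:]=0
        cs=cv2.findContours(m,cv2.RETR_EXTERNAL,cv2.CHAIN_APPROX_NONE)[0]
        if not cs: print(n,c,'none');continue
        q=max(cs,key=cv2.contourArea).reshape(-1,2)
        P=np.array([ray(d,u,v,99)[:2] for u,v in q]);X=P@EX;Y=P@EY
        print(n,c,'X',np.percentile(X,[1,99]).round(1),'Y',np.percentile(Y,[1,99]).round(1),'px box',q.min(0),q.max(0))
E
```

```text
19.925 [407.7 183.4 236.5] [[0.004, -0.21, -0.978], [0.004, -0.978, 0.21], [-1.0, -0.005, -0.003]] [-0.3 -0.4  0.4] 26.180173654591623 [0.39 0.14 2.   0.   1.   2.18]
wrist orange X [391.2 490.7] Y [263.4 278.6] px box [265  55] [282 167]
wrist blue X [392.  489.8] Y [318.5 330.5] px box [207  56] [225 166]
wrist yellow X [391.9 491.4] Y [372.6 384.2] px box [146  54] [169 166]
side orange X [390.3 492.2] Y [235.7 281.7] px box [184 167] [224 175]
side blue X [393.2 491.4] Y [293.7 330.9] px box [189 159] [226 165]
side yellow X [393.7 492.1] Y [350.2 383.5] px box [193 151] [229 156]
```

View pics/end.png

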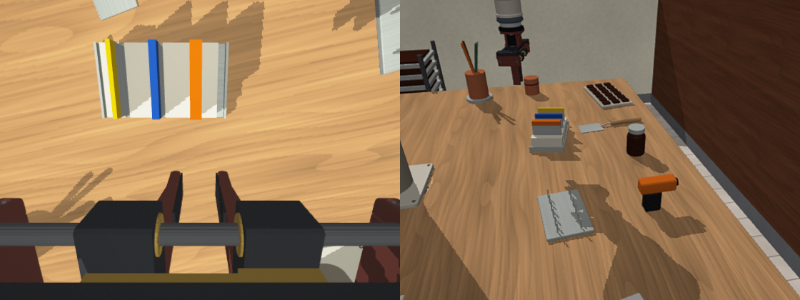

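View pics/endc.png

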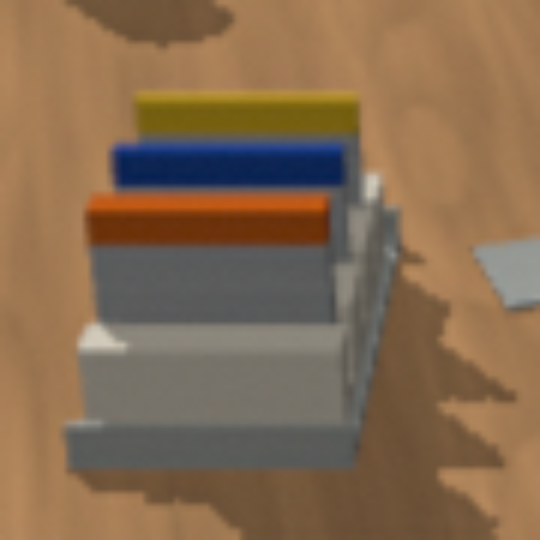

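Both bars stand level with the yellow one, side by side and centred along the slots, and the jar, spatula and thermometer haven't moved. Handing in.

```bash
python3 -c "
from workcell import ctrl
print(ctrl.close_job())"
```

```text
the job is handed in; nothing more can be done
None
```

Both bars are in the rack: the orange-topped bar in the widest slot and the blue-topped bar in the middle one. I handed the job in at about 20 s of the 72 s allowed.

- **Finding the slots:** The pictures put the block about 3 mm off the middle of its base, toward −y. Both bars went past the mouth without touching the rim, so no search by feel was needed.
- **Seating:** Each bar was eased past its spring shoe until it met the floor. That happened at gripper heights of 57.6 mm (57.8 expected) for orange and 57.7 mm (57.7 expected) for blue. The highest force I saw was about 24 N for orange and 13 N for blue.
- **Last checks:** With the gripper clear, the wrist view showed both bars centred along their slots to about 1 mm. The side view showed their tops level with the parked yellow bar, and the jar, spatula and thermometer still in place.
- **Small disagreement:** The side view put the orange bar's top edge about 2.5 mm off the other readings. That is less than one pixel there, so I relied on the floor contact instead.

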